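# Lean the slate board against the low wall and block its foot with the box

### The arm

A 7-joint arm with a two-finger parallel gripper is mounted at the origin on the work surface. World frame = base frame: x ahead of the robot, y to its left, z up, the work surface at z = 0. Lengths are in m, angles in rad, forces in N, time in s.
With the tool pointing down it reaches from about 0.35 to 0.9 m from the base axis. Payload 8.1 kg.
Tool frame: the origin (TCP) lies midway between the tips of the shut fingers; the grasp point (between the pads) lies 19 mm behind it; z points along the fingers, y is the line along which they close (so a half turn about z gives the same grasp; the last joint's range is limited). The gripper opens to 92 mm and grips with 3 to 60 N. Pads are 19 mm wide; open, the fingers measure 130 mm over their backs; the gripper's body (75 mm by 190 mm) begins 47 mm behind the grasp point.
Start: joints at [-1.22, 0.434, 0.025, 1.573, -0.012, 1.134, -0.075], TCP at [0.274, 0.562, 0.227] pointing down, gripper open.
Joint ranges: [-2.62, 2.62], [-0.44, 2.09], [-1.27, 1.32], [0.08, 2.57], [-1.32, 4.46], [0.12, 2], [-2.74, 2.74]. Speed limits (rad/s): [2.22, 2.22, 3.01, 3.01, 3.14, 3.14, 3.14].

### API

Orientations are given as a rotation vector (axis times angle).
In Python, from cell import arm gives the robot as it stands.
- The arm moves only by the tool move_arm, never from a script. Its argument "motion" is a list of rows, each an object of numbers: "tx", "ty", "tz": the shift along the tool's x, y, z normalised to -1 to 1, where 1 is 1000 mm; "twist": the turn about the tool's z normalised to -1 to 1, where 1 is pi/2 rad. In form: [{"tx": .., "ty": .., "tz": .., "twist": ..}, ...]. A call has 1 to 12 rows; each row shifts and turns the commanded pose from where the row before left it, along the tool's axes as they then stand; what a row does not reach is not made up. A row lasts 1/10 s, in which the tool goes at most 50 mm and 8.59 degrees, less where a joint would pass 70% of its speed; a pose out of reach is approached as far as the arm can. A call with a number of a shift or a turn outside -1 to 1 is refused whole. A call with a gripper value outside its range is refused whole. "gripper" is the gripper's target within -1 to 1 (shut at 1, half-way at 0, fully open at -1), set as the call begins (left out, the last holds). The fingers move at their own pace and stop on an object; "squeeze" is the grip in N (left out, the last holds). Time passes only in rows, so rows that do not move let the fingers close. It gives the time, the measured TCP pose, the force, the opening and the grip force at its end, in the units of the state.
- arm.observe(): the state, without advancing time (a new reading comes with each control period).
- arm.get_image(name): name is "scene" or "side" or "wrist"; returns the picture (400x640x3 uint8, red, green, blue); there is no depth.
- arm.calibration(name): a dict with "K" (3x3 intrinsics, pixels), "T" (4x4, takes a point from camera to world coordinates). Camera axes: x right, y down, z forward; pixel columns grow to the right and rows downward; lengths in m; the calibration is good to about 2 mm. A picture is of the moment at which its call begins: read the wrist's pose just before it. calibration takes no time and is no camera call; for the wrist camera it gives the pose at the moment of the call.
- arm.sign_off(): hands the job in; it is judged then, once.
Trained networks look in the newest picture that a camera, given by its name, has taken for a name from the list of things; names that differ only in an ending like _2 or _b are one class to them, and where a whole thing is asked for, a point or a joint stands for the part that bears it (a point fixed in the world has none). Each returns a list of dicts, best first, with "conf" (0 to 1); they miss things now and then, are a little off and sometimes report something else, mostly with a low value. They report only what shows in the picture. A call takes as long as a camera call. They do not tell look-alikes from the thing itself.
- arm.look_for(camera, query): "point" ([column, row] as shares, 0 to 1, of the picture: columns of its width, rows of its height, amid what is visible of it).
- arm.regions_of(camera, query): "region" (400x640 bool, what is visible of it) and "point" ([column, row] as shares, 0 to 1, of the picture: columns of its width, rows of its height, amid what is visible of it).
- arm.place_of(camera, query): "point" ([column, row] as shares, 0 to 1, of the picture: columns of its width, rows of its height: a listed point, or the origin of a listed thing).
The state is a dict: "clock": time; "joints": joint angles; "dq": joint speeds; "joint_efforts": joint torques, N m; "position": TCP position; "ee_rot": TCP orientation; "force": force on the tool from outside, world axes, zero at the start; "ft_torque": the same for the moment, N m; "width": opening from 0.0 (shut) to 1.0 (fully open); "gripper_force": force on a finger pad.
Only numpy, scipy, OpenCV 4.12 (cv2) and the standard library are available. Lean on these libraries where they do the work, as an engineer would, in place of code of your own. Each camera call takes 0.05 s, during which the arm holds its last target. There are 200 camera calls.

### The job

Stand the slate serving board on one of its short ends on the sill, leaning back 20 degrees from upright, give or take 5, with its top end against the tiled casing on the front of the low wall and its width along it, and let go. Then slide the white box, right way up on the sill, squarely and snugly up to touch the board's foot from the front so that it cannot slip. Slate chips: set it down and lean it softly, and do not disturb the bowl, teapot lid or strainer.

Things in the scene. Friction and masses are not known exactly. Their poses are not given: they have to be found in the camera images.
- board_mid (a point): Centre of the dark grey slate serving board, a plain slab 160 mm long (its own y axis), 64 mm wide (x) and 18 mm thick (z), about 0.5 kg. It starts lying flat, long way roughly square to the low wall, on a cork trivet that is fixed to the sill, narrower than the board (44 mm wide, 110 mm long, 24 mm high), so that both long edges overhang 10 mm and the board's underside is 24 mm above the sill.
- board_end_a (a point): Middle of the board's short end face at its own +y, 80 mm from its centre; same axes as the board. Either end may be the foot.
- board_end_b (a point): Middle of the board's short end face at its own -y, 80 mm from its centre; same axes as the board.
- box_mid (a point): Centre of the closed white plastic box with a grey press button (only a surface detail) in its lid: 60 mm wide (its own x), 90 mm long (y), 55 mm high (z), about 0.35 kg, loose and upright on the sill, centre 27.5 mm above it. The lid stays shut.
- wall: Low white wall fixed on the sill, 400 mm long (own x), 60 mm thick (y), 165 mm high. Origin: centre of its underside. Its front faces +y; on the middle 190 mm, full height, an upright, rigid, tiled pipe casing stands proud, parallel to it. How far is not told: its face is 45 to 105 mm from the origin; look or feel for it. The sill before it is clear.
- bowl: Upturned glass dessert bowl, 110 mm across and 55 mm high, near the front of the wall towards its own +x end. Origin at the centre of its underside. Leave alone.
- strainer: Aluminium tea strainer, 72 mm across, 30 mm high, with a 70 mm handle along its own -x, near the front of the wall towards its own -x end. Origin at the centre of its underside. Leave alone.
- teapot_lid: Brown ceramic teapot lid, 90 mm across and 44 mm high with its knob. Origin at the centre of its underside. Leave alone.
- sill_top (a point): A point on the top of the level terrazzo sill that everything stands on, height 0.
Mind the look-alikes: they are no part of the job. Leave any green or yellow look-alike of the part that bears board_mid alone. What is shaped like the part that bears box_mid but blue is not meant.

How it is judged:
On the way, in this order (a step that is already met when the one before it is completed fails the run):
1. the board stands on its end, leaning on the wall, let go (angle between the y axis of board and the z axis of wall, either way round between 0.255 and 0.445 rad and angle between the x axis of board and the x axis of wall, either way round below 0.25 rad and contact force between board and wall above 0.03 N and contact force between the fingers and board below 0.01 N and linear speed of board below 0.02 m/s and height (world z) of board_mid below 0.1 m and height (world z) of any of board_end_a, board_end_b below 0.012 m), for 0.2 s.
2. the box is brought up so that it touches the leaning board (contact force between box and board above 0.1 N).
At the end, for the whole second after the job is handed in: Board released and still on a short end, 15 to 25 degrees from upright, width within 14 degrees of the wall's length, bearing on the wall; box upright and still on the sill, a side face within about 5 mm of the board's foot and the foot's middle within 40 mm of that face's middle (all of step 1 and ((height (world z) of board_end_a below 0.012 m and y of board_end_a in the frame of box_mid between 0.045 and 0.0595 m and x of board_end_a in the frame of box_mid between -0.04 and 0.04 m) or (height (world z) of board_end_a below 0.012 m and y of board_end_a in the frame of box_mid between -0.0595 and -0.045 m and x of board_end_a in the frame of box_mid between -0.04 and 0.04 m) or (height (world z) of board_end_a below 0.012 m and x of board_end_a in the frame of box_mid between 0.03 and 0.0445 m and y of board_end_a in the frame of box_mid between -0.04 and 0.04 m) or (height (world z) of board_end_a below 0.012 m and x of board_end_a in the frame of box_mid between -0.0445 and -0.03 m and y of board_end_a in the frame of box_mid between -0.04 and 0.04 m) or (height (world z) of board_end_b below 0.012 m and y of board_end_b in the frame of box_mid between 0.045 and 0.0595 m and x of board_end_b in the frame of box_mid between -0.04 and 0.04 m) or (height (world z) of board_end_b below 0.012 m and y of board_end_b in the frame of box_mid between -0.0595 and -0.045 m and x of board_end_b in the frame of box_mid between -0.04 and 0.04 m) or (height (world z) of board_end_b below 0.012 m and x of board_end_b in the frame of box_mid between 0.03 and 0.0445 m and y of board_end_b in the frame of box_mid between -0.04 and 0.04 m) or (height (world z) of board_end_b below 0.012 m and x of board_end_b in the frame of box_mid between -0.0445 and -0.03 m and y of board_end_b in the frame of box_mid between -0.04 and 0.04 m)) and angle between box_mid's own z axis and vertical below 0.1 rad and height (world z) of box_mid below 0.031 m and linear speed of box below 0.02 m/s); the robot touches nothing.
It fails at once if the glass bowl is moved more than 25 mm (distance of bowl from where it was at the start of the episode above 0.025 m).
It fails at once if the teapot lid is moved more than 25 mm (distance of teapot_lid from where it was at the start of the episode above 0.025 m).
It fails at once if the tea strainer is moved more than 25 mm (distance of strainer from where it was at the start of the episode above 0.025 m).
It fails at once if the slate is knocked or pressed hard (over 50 N) on the sill (contact force between board and sill above 50 N).
It fails at once if the slate is knocked or pressed hard (over 35 N) on the wall or its casing (contact force between board and wall above 35 N).
It also fails if it takes over 64 s, if anything falls off the work surface, if the arm or the gripper's body presses on something with over 40 N, if the wrist force passes 120 N, or if a joint passes its speed limit or range.

## Working session

There is one attempt and no reset: what is moved stays moved. The work goes in short steps, Python scripts to look and compute and a tool call to move; the robot and the scene stay as the last step left them, time stands still between calls to the robot, and variables do not carry over. Pictures are saved under pics/ and viewed, at most 10 in all, crops included, and the job is handed in when it is done.

Besides the shell and the picture viewer there is one more tool, called as name(argument=value, ...), one argument or row to a line, values as JSON. move_arm: Moves the arm, as the interface text tells. Scaled input: -1 to 1 covers 1000 mm each way for a shift and pi/2 rad each way for a turn. Its arguments: {"type":"object","properties":{"motion":{"type":"array","items":{"type":"object","properties":{"tx":{"type":"number"},"ty":{"type":"number"},"tz":{"type":"number"},"twist":{"type":"number"}}}},"gripper":{"type":"number"},"squeeze":{"type":"number"}},"required":["motion"]}

```bash
mkdir -p pics; ls
cat > h.py <<'E'
from cell import arm
import numpy as np, cv2
from scipy.spatial.transform import Rotation as R
def pix(cam,uv,z):
    c=arm.calibration(cam);K=np.array(c["K"]);T=np.array(c["T"])
    d=T[:3,:3]@np.linalg.solve(K,[uv[0],uv[1],1.]);o=T[:3,3]
    return o+d*(z-o[2])/d[2]
def proj(cam,P):
    c=arm.calibration(cam);K=np.array(c["K"]);T=np.linalg.inv(np.array(c["T"]))
    p=(T[:3,:3]@np.atleast_2d(P).T).T+T[:3,3];q=(K@p.T).T;return q[:,:2]/q[:,2:]
def save(cam,n):
    im=arm.get_image(cam);cv2.imwrite(f"pics/{n}.png",np.ascontiguousarray(im[...,::-1]));return im
E
python3 - <<'E'
from h import *
a=save("scene","s1");b=save("side","d1")
for c in("scene","side"):
    print(c,np.round(arm.calibration(c)["T"],3).tolist())
s=arm.observe();print(R.from_rotvec(s["ee_rot"]).as_matrix().round(3),s["position"],s["width"])
E
```

```text
pics
scene [[-0.518, 0.49, -0.701, 1.293], [0.855, 0.3, -0.422, 0.398], [0.003, -0.818, -0.575, 0.663], [0.0, 0.0, 0.0, 1.0]]
side [[-0.937, -0.226, 0.268, 0.314], [-0.35, 0.557, -0.754, 0.551], [0.021, -0.799, -0.6, 0.56], [0.0, 0.0, 0.0, 1.0]]
[[-0.899  0.438 -0.   ]
 [ 0.438  0.899 -0.001]
 [-0.    -0.001 -1.   ]] [0.27385827 0.5613237  0.22603425] 0.9980904404041003
```

View pics/s1.png

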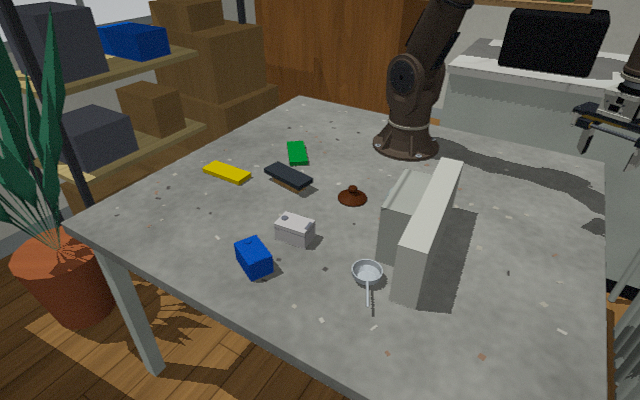

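View pics/d1.png

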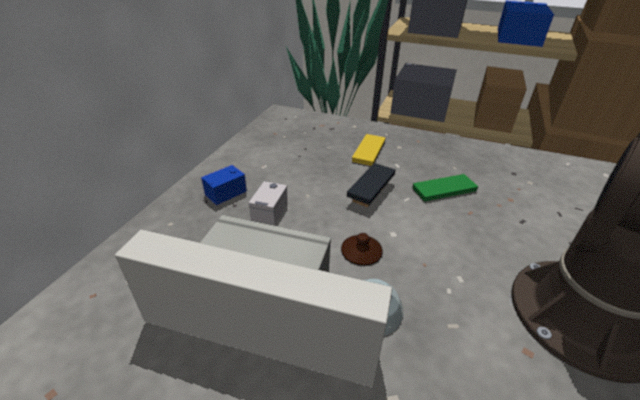

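Scene: slate at (288,177), white box (295,229), lid (352,195), strainer (367,272), wall from (460,160) to (395,300) with the casing at (400,215). Side: slate (372,184), box (269,203), casing (265,245). Next I fit the poses from the silhouettes.

```bash
cat > fit.py <<'E'
from h import *
from scipy.optimize import minimize
def hull(cam,c,yaw,dims,z0,off=(0,0)):
    g=np.array([[sx,sy,sz] for sx in(-.5,.5) for sy in(-.5,.5) for sz in(0,1)])*dims
    g[:,:2]+=off
    P=R.from_euler('z',yaw).apply(g)+[c[0],c[1],z0]
    m=np.zeros((1600,2560),np.uint8)
    q=cv2.convexHull((proj(cam,P)*4+2).astype(np.float32)).astype(np.int32)
    cv2.fillConvexPoly(m,q,1);return m
def sil(cam,parts):
    m=sum(parts)
    return cv2.resize((m>0).astype(np.float32),(640,400),interpolation=cv2.INTER_AREA)
def fit(model,masks,x0,step):
    def cost(p):
        t=0
        for cam,M in masks.items():
            s=model(cam,p);t+=1-np.minimum(s,M).sum()/np.maximum(s,M).sum()
        return t
    x0=np.array(x0);best=None
    for k in range(2):
        sim=np.vstack([x0]+[x0+np.eye(len(x0))[i]*step[i] for i in range(len(x0))])
        r=minimize(cost,x0,method='Nelder-Mead',options=dict(initial_simplex=sim,xatol=2e-4,fatol=1e-4,maxiter=150));x0=r.x
        step=np.array(step)*-.3
    return r.x,r.fun
def box(dims,z0): return lambda cam,p: sil(cam,[hull(cam,p,p[2],dims,z0)])
def wall(cam,p): # p: x,y,yaw,d(face dist from origin)
    L=p[3]-.03
    return sil(cam,[hull(cam,p,p[2],(.4,.06,.165),0),hull(cam,p,p[2],(.19,L,.165),0,(0,.03+L/2))])
E
python3 - <<'E'
from fit import *
near={"board_mid":{"scene":(288,177),"side":(372,184)},"box_mid":{"scene":(295,229),"side":(269,203)},"wall":{"scene":(420,225),"side":(255,300)}}
print("casing",proj.__name__)
out={}
for n,d in near.items():
    for cam,uv in d.items():
        arm.get_image(cam)
        best=min(arm.regions_of(cam,n),key=lambda r:np.hypot(r["point"][0]*640-uv[0],r["point"][1]*400-uv[1]))
        print(n,cam,best["conf"],np.array(best["point"])*[640,400],best["region"].sum())
        out[n+"_"+cam]=best["region"]
np.savez("m.npz",**out)
for n in("bowl","strainer","teapot_lid"):
    for cam in("scene","side"):
        for r in arm.place_of(cam,n)[:2]: print(n,cam,round(r["conf"],2),pix(cam,np.array(r["point"])*[640,400],0).round(3)[:2])
m=lambda n:{c:out[n+"_"+c].astype(np.float32) for c in("scene","side")}
def best(model,masks,p0,yaws,step):
    rs=[fit(model,masks,[p0[0],p0[1],y]+list(p0[2:]),step) for y in yaws];return min(rs,key=lambda r:r[1])
b=pix("scene",near["board_mid"]["scene"],.03);x=pix("scene",near["box_mid"]["scene"],.03)
print("board",best(box((.064,.16,.018),.024),m("board_mid"),b[:2],(0,.8,1.6,2.4),[.02,.02,.3]))
print("box",best(box((.06,.09,.055),0),m("box_mid"),x[:2],(0,.8,1.6,2.4),[.02,.02,.3]))
A=pix("scene",(462,162),.165);B=pix("scene",(400,245),.165);print(A,B)
c=(A+B)/2;yaw=np.arctan2(*(B-A)[1::-1])
print("wall",c,best(wall,m("wall"),(c[0],c[1],.07),(yaw,yaw+np.pi),[.02,.02,.1,.02]))
E
```

```text
casing proj
board_mid scene 0.62 [285.184 174.52 ] 758
board_mid side 0.83 [373.824 181.8  ] 1105
box_mid scene 0.59 [294.912 228.4  ] 1152
box_mid side 0.71 [266.368 201.2  ] 1182
wall scene 0.76 [414.784 224.2  ] 7721
wall side 0.91 [262.208 296.6  ] 29038
strainer scene 0.85 [0.692 0.172]
strainer scene 0.67 [ 0.424 -0.008]
teapot_lid scene 0.76 [ 0.423 -0.01 ]
teapot_lid side 0.59 [ 0.424 -0.009]
board (array([ 0.45355013, -0.2225979 ,  2.94802846]), np.float64(0.17337357997894287))
box (array([ 0.65995656, -0.05359368,  0.15567602]), np.float64(0.16979455947875977))
[0.33647163 0.26562831 0.165     ] [0.73198014 0.24613176 0.165     ]Traceback (most recent call last):
  File "<stdin>", line 23, in <module>
  File "<stdin>", line 17, in best
  File "fit.py", line 22, in fit
    r=minimize(cost,x0,method='Nelder-Mead',options=dict(initial_simplex=sim,xatol=2e-4,fatol=1e-4,maxiter=150));x0=r.x
    res = _minimize_neldermead(fun, x0, args, callback, bounds=bounds,
                               **options)
    fxcc = func(xcc)
    fx = function(np.copy(x), *(wrapper_args + args))
  File "fit.py", line 17, in cost
    s=model(cam,p);t+=1-np.minimum(s,M).sum()/np.maximum(s,M).sum()
  File "fit.py", line 28, in wall
    return sil(cam,[hull(cam,p,p[2],(.4,.06,.165),0),hull(cam,p,p[2],(.19,L,.165),0,(0,.03+L/2))])
                    ~~~~^^^^^^^^^^^^^^^^^^^^^^^^^^^^
  File "fit.py", line 8, in hull
    q=cv2.convexHull((proj(cam,P)*4+2).astype(np.float32)).astype(np.int32)
                      ~~~~^^^^^^^
  File "h.py", line 9, in proj
    c=arm.calibration(cam);K=np.array(c["K"]);T=np.linalg.inv(np.array(c["T"]))
ValueError: time passes only in moves, steps and waits
```

```bash
sed -i 's/^def pix/_c={}\ndef cal(n):\n    if n=="wrist": return arm.calibration(n)\n    if n not in _c: _c[n]=arm.calibration(n)\n    return _c[n]\ndef pix/; s/c=arm.calibration(cam)/c=cal(cam)/' h.py
python3 - <<'E'
from fit import *
d=np.load("m.npz");m={c:d["wall_"+c].astype(np.float32) for c in("scene","side")}
r=fit(wall,m,[.53,.29,np.pi,.07],[.02,.02,.1,.02]);print(r)
r=r[0]
ov=[]
P=r
for cam,f in(("scene","s1"),("side","d1")):
    im=cv2.imread(f"pics/{f}.png")
    for M,col in((wall(cam,P),(0,0,255)),(box((.064,.16,.018),.024)(cam,[.4536,-.2226,2.948]),(0,255,255)),(box((.06,.09,.055),0)(cam,[.66,-.0536,.1557]),(255,0,255))):
        c,_=cv2.findContours((M>.5).astype(np.uint8),0,cv2.CHAIN_APPROX_NONE);cv2.drawContours(im,c,-1,col,1)
    ov.append(im[100:350,170:490] if cam=="scene" else im[120:370,110:430])
o=np.vstack(ov);o=cv2.resize(np.hstack(ov),(800,312),interpolation=cv2.INTER_CUBIC);cv2.imwrite("pics/ov.png",o)
E
```

```text
(array([0.52733135, 0.25311612, 3.21772337, 0.0983623 ]), np.float64(0.05717945098876953))
```

View pics/ov.png

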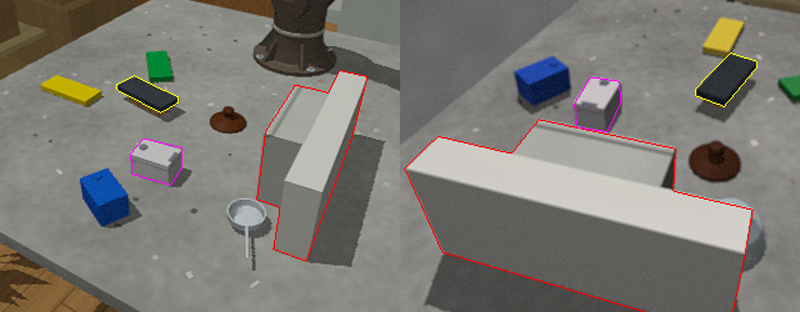

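The fits match the outlines in both views: wall (red), slate (yellow) and box (magenta) all line up. Next I turn the tool and move over the near-wall end of the board.

move_arm(
  motion=[
    {"twist": 0.0927},
    {"twist": 0.0927},
    {"twist": 0.0927},
    {"twist": 0.0927},
    {"twist": 0.0927},
    {"twist": 0.0927},
    {"twist": 0.0927},
    {"twist": 0.0927},
    {"twist": 0.0927},
  ],
  gripper=-1,
)

```text
invalid input
```

move_arm(
  motion=[
    {"tx": -0.042,"ty": 0.02},
    {"tx": -0.042,"ty": 0.02},
    {"tx": -0.042,"ty": 0.02},
    {"tx": -0.042,"ty": 0.02},
    {"tx": -0.042,"ty": 0.02},
    {"tx": -0.042,"ty": 0.02},
    {"tx": -0.042,"ty": 0.02},
    {"tx": -0.042,"ty": 0.02},
  ],
)

```text
invalid input
```

move_arm(
  motion=[
    {"tx": -0.042,"ty": 0.02},
    {"tx": -0.042,"ty": 0.02},
    {"tx": -0.042,"ty": 0.02},
    {"tx": -0.042,"ty": 0.02},
    {"tx": -0.042,"ty": 0.02},
    {"tx": -0.042,"ty": 0.02},
    {"tx": -0.042,"ty": 0.02},
    {"tx": -0.042,"ty": 0.02},
    {},
    {},
  ],
)

```text
invalid input
```

move_arm(
  motion=[
    {"tx": 0,"ty": 0,"tz": 0,"twist": 0.0927},
    {"tx": 0,"ty": 0,"tz": 0,"twist": 0.0927},
    {"tx": 0,"ty": 0,"tz": 0,"twist": 0.0927},
    {"tx": 0,"ty": 0,"tz": 0,"twist": 0.0927},
    {"tx": 0,"ty": 0,"tz": 0,"twist": 0.0927},
    {"tx": 0,"ty": 0,"tz": 0,"twist": 0.0927},
    {"tx": 0,"ty": 0,"tz": 0,"twist": 0.0927},
    {"tx": 0,"ty": 0,"tz": 0,"twist": 0.0927},
    {"tx": 0,"ty": 0,"tz": 0,"twist": 0.0927},
  ],
)

```text
clock: 1.9
position: [0.274, 0.5618, 0.2268]
ee_rot: [-2.432, -1.989, -0.0]
force: [0.2, 0.6, 0.2]
width: 1.003
gripper_force: 0.0
```

move_arm(
  motion=[
    {"tx": -0.042,"ty": 0.02,"tz": 0,"twist": 0},
    {"tx": -0.042,"ty": 0.02,"tz": 0,"twist": 0},
    {"tx": -0.042,"ty": 0.02,"tz": 0,"twist": 0},
    {"tx": -0.042,"ty": 0.02,"tz": 0,"twist": 0},
    {"tx": -0.042,"ty": 0.02,"tz": 0,"twist": 0},
    {"tx": -0.042,"ty": 0.02,"tz": 0,"twist": 0},
    {"tx": -0.042,"ty": 0.02,"tz": 0,"twist": 0},
    {"tx": -0.042,"ty": 0.02,"tz": 0,"twist": 0},
  ],
)

```text
clock: 2.7
position: [0.3666, 0.1995, 0.227]
ee_rot: [-2.425, -1.996, -0.001]
force: [0.9, -0.1, 0.4]
width: 1.004
gripper_force: 0.0
```

move_arm(
  motion=[
    {"tx": -0.042,"ty": 0.02,"tz": 0,"twist": 0},
    {"tx": -0.042,"ty": 0.02,"tz": 0,"twist": 0},
    {"tx": -0.042,"ty": 0.02,"tz": 0,"twist": 0},
    {"tx": -0.042,"ty": 0.02,"tz": 0,"twist": 0},
    {"tx": -0.042,"ty": 0.02,"tz": 0,"twist": 0},
    {"tx": -0.042,"ty": 0.02,"tz": 0,"twist": 0},
    {"tx": -0.042,"ty": 0.02,"tz": 0,"twist": 0},
    {"tx": -0.042,"ty": 0.02,"tz": 0,"twist": 0},
    {"tx": 0,"ty": 0,"tz": 0,"twist": 0},
    {"tx": 0,"ty": 0,"tz": 0,"twist": 0},
  ],
)

```text
clock: 3.7
position: [0.4586, -0.1607, 0.2267]
ee_rot: [2.429, 1.992, -0.001]
force: [0.6, 0.6, -0.2]
width: 1.001
gripper_force: 0.0
```

Run:
```python
from h import *
T=arm.calibration("wrist")["T"];im=save("wrist","w1");s=arm.observe()
print(np.round(T,3),s["position"],s["ee_rot"],np.round(s["joints"],2))
```

```text
[[ 0.981 -0.19  -0.049  0.471]
 [-0.196 -0.95  -0.241 -0.096]
 [-0.001  0.246 -0.969  0.384]
 [ 0.     0.     0.     1.   ]] [ 0.45855323 -0.15914118  0.22655751] [-2.42607973e+00 -1.99506884e+00  2.72768447e-04] [-0.44  0.24  0.82  1.95 -0.21  1.03  0.28]
```

View pics/w1.png

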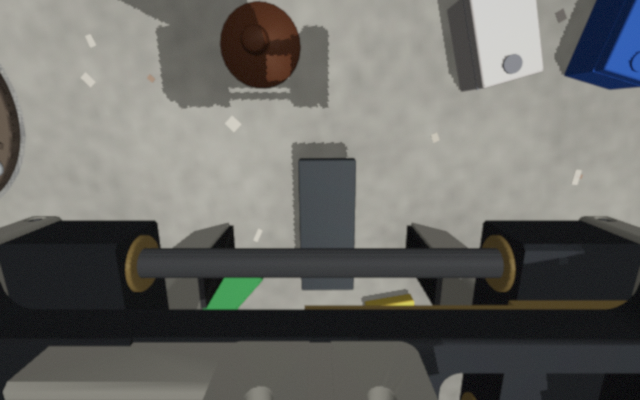

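Wrist view: the slate's near-wall end runs from (299,158) to (355,158), and its far end sits at about row 290. It looks square to the tool.

Run:
```python
from h import *
p=[pix("wrist",q,.042) for q in((299,159),(355,159),(302.5,288),(353,288))]
for q in p: print(q.round(4))
c=(p[0]+p[1])/2; f=(p[2]+p[3])/2;d=(c-f)[:2];print("len",np.linalg.norm(d),"w",np.linalg.norm(p[0]-p[1]),"dir ang",np.degrees(np.arctan2(d[1],d[0])),"end edge ang",np.degrees(np.arctan2(*(p[1]-p[0])[1::-1])))
u=d/np.linalg.norm(d);t=c[:2]-u*.022;s=arm.observe()
Rm=R.from_rotvec(s["ee_rot"]).as_matrix();print("target",t,"tool delta",Rm.T@(np.r_[t,.016]-s["position"]),Rm.round(3))
```

```text
[ 0.4396 -0.1355  0.042 ]
[ 0.4994 -0.1473  0.042 ]
[ 0.4111 -0.2892  0.042 ]
[ 0.471 -0.301  0.042]
len 0.15635704677078954 w 0.06088705763184586 dir ang 79.50255541417269 end edge ang -11.14283694103669
target [ 0.46549455 -0.163014  ] tool delta [-0.00250426  0.00767094  0.21055292] [[ 0.193  0.981 -0.   ]
 [ 0.981 -0.193  0.   ]
 [ 0.    -0.001 -1.   ]]
```

move_arm(
  motion=[
    {"tx": -0.003,"ty": 0.008,"tz": 0.03,"twist": 0},
    {"tx": 0,"ty": 0,"tz": 0.04,"twist": 0},
    {"tx": 0,"ty": 0,"tz": 0.04,"twist": 0},
    {"tx": 0,"ty": 0,"tz": 0.03,"twist": 0},
    {"tx": 0,"ty": 0,"tz": 0.025,"twist": 0},
    {"tx": 0,"ty": 0,"tz": 0.02,"twist": 0},
    {"tx": 0,"ty": 0,"tz": 0.015,"twist": 0},
    {"tx": 0,"ty": 0,"tz": 0.01,"twist": 0},
    {"tx": 0,"ty": 0,"tz": 0,"twist": 0},
  ],
)

```text
clock: 4.65
position: [0.4656, -0.1622, 0.016]
ee_rot: [-2.422, -1.998, 0.001]
force: [-0.1, -0.3, 0.7]
width: 0.998
gripper_force: 0.0
```

move_arm(
  motion=[
    {"tx": 0,"ty": 0,"tz": 0,"twist": 0},
    {"tx": 0,"ty": 0,"tz": 0,"twist": 0},
    {"tx": 0,"ty": 0,"tz": 0,"twist": 0},
    {"tx": 0,"ty": 0,"tz": 0,"twist": 0},
    {"tx": 0,"ty": 0,"tz": 0,"twist": 0},
    {"tx": 0,"ty": 0,"tz": 0,"twist": 0},
    {"tx": 0,"ty": 0,"tz": 0,"twist": 0},
    {"tx": 0,"ty": 0,"tz": 0,"twist": 0},
  ],
  gripper=1,
  squeeze=14,
)

```text
clock: 5.45
position: [0.4663, -0.1637, 0.0172]
ee_rot: [2.426, 1.996, 0.001]
force: [-2.0, 1.6, 6.0]
width: 0.696
gripper_force: 14.0
```

Gripped (64 mm opening). I lift gently.

move_arm(
  motion=[
    {"tx": 0,"ty": 0,"tz": -0.015,"twist": 0},
    {"tx": 0,"ty": 0,"tz": -0.015,"twist": 0},
    {"tx": 0,"ty": 0,"tz": -0.015,"twist": 0},
    {"tx": 0,"ty": 0,"tz": -0.015,"twist": 0},
    {"tx": 0,"ty": 0,"tz": -0.015,"twist": 0},
    {"tx": 0,"ty": 0,"tz": -0.015,"twist": 0},
    {"tx": 0,"ty": 0,"tz": -0.015,"twist": 0},
    {"tx": 0,"ty": 0,"tz": -0.015,"twist": 0},
    {"tx": 0,"ty": 0,"tz": -0.015,"twist": 0},
    {"tx": 0,"ty": 0,"tz": -0.015,"twist": 0},
    {"tx": 0,"ty": 0,"tz": -0.015,"twist": 0},
    {"tx": 0,"ty": 0,"tz": -0.015,"twist": 0},
  ],
)

```text
clock: 6.65
position: [0.4652, -0.1635, 0.1968]
ee_rot: [-2.425, -1.995, 0.001]
force: [0.7, 0.5, -3.5]
width: 0.695
gripper_force: 14.0
```

Run:
```python
from h import *
a=save("scene","s2")[60:260,190:430];b=save("side","d2")[80:280,280:520];s=arm.observe()
cv2.imwrite("pics/c2.png",cv2.resize(np.hstack([a,b])[...,::-1],(800,333)))
print(s["position"],s["force"],s["ft_torque"],s["width"])
```

```text
[ 0.46648485 -0.1639618   0.19780362] [ 0.11266502  0.7156068  -4.7335091 ] [-2.59483281e-02  2.96191128e-02 -7.04266002e-05] 0.6957312833154747
```

View pics/c2.png

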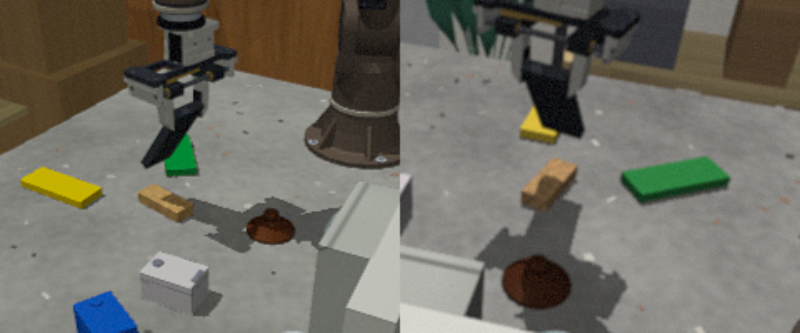

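The slate hangs tilted, foot away from the wall, as wanted. I measure the hang angle.

```bash
cat > tilt.py <<'E'
from fit import *
def tilted(cam,p,pin,yaw):  # p: theta, a (pinch to centre), dz ; board hung from pinch point
    g=np.array([[sx,sy,sz] for sx in(-.5,.5) for sy in(-.5,.5) for sz in(-.5,.5)])*(.064,.16,.018)
    g[:,1]-=p[1]
    th=np.pi/2-p[0]
    # board y -> (toward wall cos, up sin); rotate about local x
    P=R.from_euler('z',yaw).apply(R.from_euler('x',th).apply(g))+pin+[0,0,p[2]]
    m=np.zeros((1600,2560),np.uint8)
    cv2.fillConvexPoly(m,cv2.convexHull((proj(cam,P)*4+2).astype(np.float32)).astype(np.int32),1)
    return sil(cam,[m])
def measure(show=None):
    s=arm.observe();Rm=R.from_rotvec(s["ee_rot"]).as_matrix()
    pin=np.array(s["position"])-Rm[:,2]*.019;yaw=np.arctan2(Rm[1,1],Rm[0,1])
    mk={};ims={}
    for c in("scene","side"):
        im=arm.get_image(c);ims[c]=im;e=proj(c,pin-[0,0,.06])[0]
        rs=[r for r in arm.regions_of(c,"board_mid") if np.hypot(*(np.array(r["point"])*[640,400]-e))<40]
        if rs: mk[c]=rs[0]["region"].astype(np.float32);print(c,rs[0]["conf"],rs[0]["region"].sum())
    if mk:
        for c in mk:
            print(c,fit(lambda cam,p:tilted(cam,[p[0],.058,p[1]],pin,yaw),{c:mk[c]},[.5,0],[.3,.006]))
        r=fit(lambda cam,p:tilted(cam,p,pin,yaw),mk,[.5,.058,0],[.3,.006,.006]);print("deg",np.degrees(r[0][0]),r)
E
python3 -c "
from tilt import *
measure()"
```

```text
scene 0.61 577
side 0.73 234
scene (array([ 0.60296764, -0.01100018]), np.float64(0.15886813402175903))
side (array([ 0.98848524, -0.08740621]), np.float64(0.6266629695892334))
deg 34.51532184358 (array([ 0.60240601,  0.05546487, -0.01273892]), np.float64(1.1175589561462402))
```

move_arm(
  motion=[
    {"tx": 0,"ty": 0,"tz": 0,"twist": -0.058},
    {"tx": 0,"ty": 0,"tz": 0,"twist": -0.058},
    {"tx": 0,"ty": 0,"tz": 0,"twist": -0.058},
    {"tx": 0.015,"ty": 0.006,"tz": 0,"twist": 0},
    {"tx": 0.03,"ty": 0.013,"tz": 0,"twist": 0},
    {"tx": 0.035,"ty": 0.015,"tz": 0,"twist": 0},
    {"tx": 0.04,"ty": 0.018,"tz": 0,"twist": 0},
    {"tx": 0.04,"ty": 0.018,"tz": 0,"twist": 0},
    {"tx": 0.035,"ty": 0.015,"tz": 0,"twist": 0},
    {"tx": 0.03,"ty": 0.013,"tz": 0,"twist": 0},
    {"tx": 0.02,"ty": 0.008,"tz": 0,"twist": 0},
    {"tx": 0.008,"ty": 0.004,"tz": 0,"twist": 0},
  ],
)

```text
clock: 8.15
position: [0.5553, 0.1001, 0.1953]
ee_rot: [-2.126, -2.311, 0.002]
force: [0.4, -1.0, -4.3]
width: 0.693
gripper_force: 14.0
```

Run:
```python
from tilt import *
measure();s=arm.observe();print(s["position"],R.from_rotvec(s["ee_rot"]).as_matrix().round(3)[:2,:2],s["force"])
```

```text
scene 0.86 233
side 0.74 1452
scene (array([ 0.50830295, -0.00552383]), np.float64(0.5765252709388733))
side (array([ 0.57525635, -0.00615198]), np.float64(0.10289210081100464))
deg 30.18947444797437 (array([ 0.52690573,  0.06214411, -0.00528929]), np.float64(0.7601519227027893))
[0.55503146 0.09538199 0.19632451] [[-0.078  0.997]
 [ 0.997  0.078]] [ 0.82965698 -1.46965953 -4.47100533]
```

move_arm(
  motion=[
    {"tx": 0,"ty": 0,"tz": 0.01,"twist": 0},
    {"tx": 0,"ty": 0,"tz": 0.015,"twist": 0},
    {"tx": 0,"ty": 0,"tz": 0.015,"twist": 0},
    {"tx": 0,"ty": 0,"tz": 0.01,"twist": 0},
    {"tx": 0,"ty": 0,"tz": 0.005,"twist": 0},
    {"tx": 0,"ty": 0,"tz": 0,"twist": 0},
  ],
)

```text
clock: 8.95
position: [0.5551, 0.0966, 0.1411]
ee_rot: [-2.132, -2.307, 0.002]
force: [0.2, 0.5, -4.2]
width: 0.696
gripper_force: 14.0
```

move_arm(
  motion=[
    {"tx": 0,"ty": 0,"tz": 0,"twist": 0},
    {"tx": 0,"ty": 0,"tz": 0,"twist": 0},
    {"tx": 0,"ty": 0,"tz": 0,"twist": 0},
    {"tx": 0,"ty": 0,"tz": 0,"twist": 0},
  ],
  squeeze=9,
)

```text
clock: 9.35
position: [0.5557, 0.0973, 0.1421]
ee_rot: [2.131, 2.308, 0.001]
force: [-0.6, -0.1, -3.9]
width: 0.693
gripper_force: 9.0
```

Run:
```python
from tilt import *
measure();s=arm.observe();print(s["position"],s["gripper_force"],s["force"])
```

```text
scene 0.74 249
side 0.61 985
scene (array([ 0.41908672, -0.01772858]), np.float64(0.4960353374481201))
side (array([ 0.63480054, -0.00433805]), np.float64(0.24257892370224))
deg 21.860390341717448 (array([ 0.38153579,  0.0665122 , -0.00435919]), np.float64(0.9792701601982117))
[0.55555802 0.09725285 0.14180096] 8.999737948179245 [-0.36714271  0.19586682 -4.42465025]
```

Run:
```python
from tilt import *
s=arm.observe();Rm=R.from_rotvec(s["ee_rot"]).as_matrix();pin=np.array(s["position"])-Rm[:,2]*.019;yaw=np.arctan2(Rm[1,1],Rm[0,1])
out=[]
for c,(x,y) in(("scene",(270,70)),("side",(190,110))):
    im=np.ascontiguousarray(arm.get_image(c)[...,::-1]);im=cv2.resize(im,None,fx=3,fy=3,interpolation=cv2.INTER_CUBIC)
    for th,col in((20,(0,255,0)),(33,(0,0,255))):
        M=cv2.resize(tilted(c,[np.radians(th),.058,-.005],pin,yaw),None,fx=3,fy=3)
        k,_=cv2.findContours((M>.5).astype(np.uint8),0,cv2.CHAIN_APPROX_NONE);cv2.drawContours(im,k,-1,col,1)
    out.append(im[y*3:y*3+450,x*3:x*3+400])
cv2.imwrite("pics/c3.png",np.hstack(out))
```

```text
(no output)
```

View pics/c3.png

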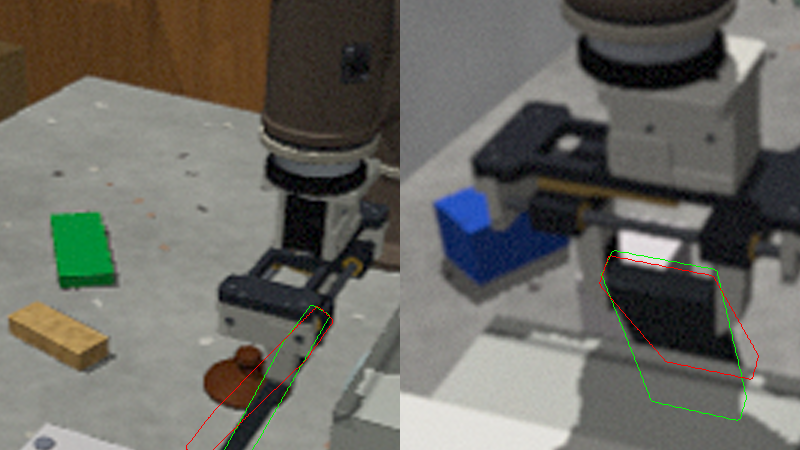

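Overlay: the slate follows the green 20° outline, so it hangs at about 20–21°. I approach the casing, then lower.

move_arm(
  motion=[
    {"tx": 0.008,"ty": 0,"tz": 0,"twist": 0},
    {"tx": 0.01,"ty": 0,"tz": 0,"twist": 0},
    {"tx": 0.008,"ty": 0,"tz": 0,"twist": 0},
    {"tx": 0.006,"ty": 0,"tz": 0,"twist": 0},
    {"tx": 0.004,"ty": 0,"tz": 0,"twist": 0},
    {"tx": 0.002,"ty": 0,"tz": 0,"twist": 0},
    {"tx": 0,"ty": 0,"tz": 0,"twist": 0},
    {"tx": 0,"ty": 0,"tz": 0,"twist": 0},
  ],
)

```text
clock: 10.45
position: [0.5525, 0.1347, 0.1418]
ee_rot: [2.132, 2.308, -0.0]
force: [0.0, 0.3, -4.4]
width: 0.694
gripper_force: 9.0
```

move_arm(
  motion=[
    {"tx": 0,"ty": 0,"tz": 0.005,"twist": 0},
    {"tx": 0,"ty": 0,"tz": 0.004,"twist": 0},
    {"tx": 0,"ty": 0,"tz": 0.004,"twist": 0},
    {"tx": 0,"ty": 0,"tz": 0,"twist": 0},
    {"tx": 0,"ty": 0,"tz": 0,"twist": 0},
  ],
)

```text
clock: 10.95
position: [0.5523, 0.1347, 0.1284]
ee_rot: [-2.131, -2.308, 0.001]
force: [0.1, -1.0, -4.7]
width: 0.698
gripper_force: 9.0
```

move_arm(
  motion=[
    {"tx": 0,"ty": 0,"tz": 0.002,"twist": 0},
    {"tx": 0,"ty": 0,"tz": 0.002,"twist": 0},
    {"tx": 0,"ty": 0,"tz": 0,"twist": 0},
    {"tx": 0,"ty": 0,"tz": 0,"twist": 0},
  ],
)

```text
clock: 11.35
position: [0.5525, 0.1351, 0.1247]
ee_rot: [-2.131, -2.308, 0.0]
force: [-0.2, -1.6, -4.7]
width: 0.701
gripper_force: 9.0
```

move_arm(
  motion=[
    {"tx": 0,"ty": 0,"tz": 0.002,"twist": 0},
    {"tx": 0,"ty": 0,"tz": 0,"twist": 0},
    {"tx": 0,"ty": 0,"tz": 0,"twist": 0},
  ],
)

```text
clock: 11.65
position: [0.5525, 0.1351, 0.1227]
ee_rot: [-2.131, -2.308, 0.0]
force: [0.0, -0.6, -5.1]
width: 0.699
gripper_force: 9.0
```

move_arm(
  motion=[
    {"tx": 0,"ty": 0,"tz": 0.002,"twist": 0},
    {"tx": 0,"ty": 0,"tz": 0,"twist": 0},
    {"tx": 0,"ty": 0,"tz": 0,"twist": 0},
  ],
)

```text
clock: 11.95
position: [0.5525, 0.1351, 0.1207]
ee_rot: [-2.131, -2.308, 0.0]
force: [-0.4, -0.3, -4.6]
width: 0.697
gripper_force: 9.0
```

move_arm(
  motion=[
    {"tx": 0,"ty": 0,"tz": 0.002,"twist": 0},
    {"tx": 0,"ty": 0,"tz": 0,"twist": 0},
    {"tx": 0,"ty": 0,"tz": 0,"twist": 0},
  ],
)

```text
clock: 12.25
position: [0.5527, 0.1353, 0.1195]
ee_rot: [-2.131, -2.308, -0.001]
force: [-3.2, -0.3, 5.2]
width: 0.694
gripper_force: 9.0
```

move_arm(
  motion=[
    {"tx": 0,"ty": 0,"tz": 0.002,"twist": 0},
    {"tx": 0,"ty": 0,"tz": 0,"twist": 0},
    {"tx": 0,"ty": 0,"tz": 0,"twist": 0},
  ],
)

```text
clock: 12.55
position: [0.5528, 0.1353, 0.1178]
ee_rot: [-2.131, -2.308, -0.002]
force: [-3.6, 0.3, 8.9]
width: 0.698
gripper_force: 9.0
```

move_arm(
  motion=[
    {"tx": 0,"ty": 0,"tz": 0.002,"twist": 0},
    {"tx": 0,"ty": 0,"tz": 0,"twist": 0},
    {"tx": 0,"ty": 0,"tz": 0,"twist": 0},
  ],
)

```text
clock: 12.85
position: [0.5528, 0.1353, 0.1159]
ee_rot: [-2.131, -2.308, -0.002]
force: [-4.3, -0.0, 10.8]
width: 0.699
gripper_force: 9.0
```

move_arm(
  motion=[
    {"tx": 0,"ty": 0,"tz": -0.003,"twist": 0},
    {"tx": 0.001,"ty": 0,"tz": 0,"twist": 0},
    {"tx": 0.001,"ty": 0,"tz": 0,"twist": 0},
    {"tx": 0,"ty": 0,"tz": 0,"twist": 0},
  ],
)

```text
clock: 13.25
position: [0.5525, 0.136, 0.1178]
ee_rot: [2.131, 2.307, -0.001]
force: [-0.2, -4.8, 1.9]
width: 0.696
gripper_force: 9.0
```

move_arm(
  motion=[
    {"tx": 0.001,"ty": 0,"tz": 0,"twist": 0},
    {"tx": 0.001,"ty": 0,"tz": 0,"twist": 0},
    {"tx": 0,"ty": 0,"tz": 0,"twist": 0},
  ],
)

```text
clock: 13.55
position: [0.5525, 0.1362, 0.1178]
ee_rot: [2.132, 2.304, -0.003]
force: [-0.4, -9.5, 0.6]
width: 0.697
gripper_force: 9.0
```

Run:
```python
from tilt import *
s=arm.observe();Rm=R.from_rotvec(s["ee_rot"]).as_matrix();pin=np.array(s["position"])-Rm[:,2]*.019;yaw=np.arctan2(Rm[1,1],Rm[0,1])
print(s["position"],s["force"],"dist",(pin[:2]-[.5348,.1550])@[.0762,-.9971])
out=[]
for c,(x,y) in(("scene",(310,90)),("side",(190,130))):
    im=np.ascontiguousarray(arm.get_image(c)[...,::-1]);im=cv2.resize(im,None,fx=3,fy=3,interpolation=cv2.INTER_CUBIC)
    for th,col in((20,(0,255,0)),(30,(0,0,255))):
        M=cv2.resize(tilted(c,[np.radians(th),.058,-.004],pin,yaw),None,fx=3,fy=3)
        k,_=cv2.findContours((M>.5).astype(np.uint8),0,cv2.CHAIN_APPROX_NONE);cv2.drawContours(im,k,-1,col,1)
    M=cv2.resize(wall(c,[.5273,.2531,3.2177,.0984]),None,fx=3,fy=3)
    k,_=cv2.findContours((M>.5).astype(np.uint8),0,cv2.CHAIN_APPROX_NONE);cv2.drawContours(im,k,-1,(255,255,0),1)
    out.append(im[y*3:y*3+450,x*3:x*3+400])
cv2.imwrite("pics/c4.png",np.hstack(out))
```

```text
[0.55249401 0.1362052  0.11781524] [-0.38125795 -9.50618072  0.59419477] dist 0.02003060310365337
```

View pics/c4.png

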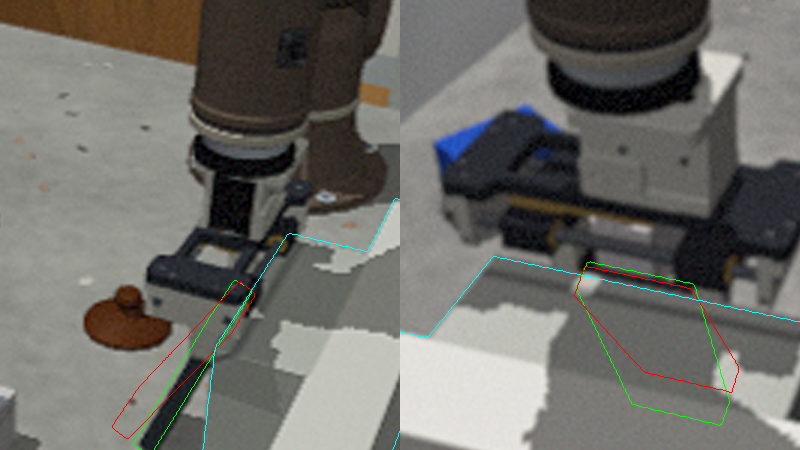

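Contact with the casing is felt; in the scene view the slate follows the 20° outline. I ease off the push and release.

move_arm(
  motion=[
    {"tx": -0.001,"ty": 0,"tz": 0,"twist": 0},
    {"tx": -0.0015,"ty": 0,"tz": 0,"twist": 0},
    {"tx": 0,"ty": 0,"tz": 0,"twist": 0},
    {"tx": 0,"ty": 0,"tz": 0,"twist": 0},
  ],
)

```text
clock: 14.05
position: [0.5525, 0.1362, 0.1178]
ee_rot: [2.131, 2.308, -0.0]
force: [-0.6, -5.1, 0.8]
width: 0.696
gripper_force: 9.0
```

move_arm(
  motion=[
    {"tx": 0,"ty": 0,"tz": 0,"twist": 0},
    {"tx": 0,"ty": 0,"tz": 0,"twist": 0},
    {"tx": 0,"ty": 0,"tz": 0,"twist": 0},
    {"tx": 0,"ty": 0,"tz": 0,"twist": 0},
    {"tx": 0,"ty": 0,"tz": 0,"twist": 0},
  ],
  squeeze=3,
)

```text
clock: 14.55
position: [0.5525, 0.1366, 0.1177]
ee_rot: [2.131, 2.308, 0.0]
force: [-0.0, -4.9, 0.4]
width: 0.698
gripper_force: 3.0
```

move_arm(
  motion=[
    {"tx": 0,"ty": 0,"tz": 0,"twist": 0},
    {"tx": 0,"ty": 0,"tz": 0,"twist": 0},
    {"tx": 0,"ty": 0,"tz": 0,"twist": 0},
    {"tx": 0,"ty": 0,"tz": 0,"twist": 0},
    {"tx": 0,"ty": 0,"tz": 0,"twist": 0},
  ],
  gripper=-1,
)

```text
clock: 15.05
position: [0.5524, 0.1369, 0.1177]
ee_rot: [-2.131, -2.308, -0.0]
force: [-0.1, 0.3, -0.1]
width: 0.995
gripper_force: 0.0
```

move_arm(
  motion=[
    {"tx": 0,"ty": 0,"tz": -0.01,"twist": 0},
    {"tx": 0,"ty": 0,"tz": -0.03,"twist": 0},
    {"tx": 0,"ty": 0,"tz": -0.04,"twist": 0},
    {"tx": 0,"ty": 0,"tz": -0.04,"twist": 0},
    {"tx": -0.035,"ty": 0.016,"tz": 0,"twist": 0},
    {"tx": -0.035,"ty": 0.016,"tz": 0,"twist": 0},
    {"tx": -0.035,"ty": 0.016,"tz": 0,"twist": 0},
    {"tx": -0.035,"ty": 0.016,"tz": 0,"twist": 0},
    {"tx": -0.035,"ty": 0.016,"tz": 0,"twist": 0},
    {"tx": -0.023,"ty": 0.013,"tz": 0,"twist": 0},
    {"tx": 0,"ty": 0,"tz": 0,"twist": 0},
  ],
)

```text
clock: 16.15
position: [0.6617, -0.0585, 0.2385]
ee_rot: [2.136, 2.3, -0.002]
force: [-0.3, -0.6, -0.0]
width: 0.999
gripper_force: 0.0
```

Run:
```python
from tilt import *
s=arm.observe();print(s["position"])
a=save("scene","s5");b=save("wrist","w5")
A=cv2.resize(a[110:310,270:430],(400,500),interpolation=cv2.INTER_CUBIC);B=cv2.resize(b,(400,250))
out=np.zeros((500,800,3),np.uint8);out[:,:400]=A;out[:250,400:]=B
# candidate overlay
cv2.imwrite("pics/c5.png",out[...,::-1])
for cam in("scene","wrist"):
    for r in arm.regions_of(cam,"box_mid"): print(cam,r["conf"],np.array(r["point"])*[640,400],r["region"].sum())
    for r in arm.regions_of(cam,"board_mid"): print(" board",cam,r["conf"],np.array(r["point"])*[640,400],r["region"].sum())
```

```text
[ 0.66166933 -0.05850544  0.2384862 ]
scene 0.83 [254.528 260.12 ] 1229
scene 0.67 [294.592 229.68 ] 1171
scene 0.43 [374.08 216.68] 410
 board scene 0.84 [227.52 172.92] 613
 board scene 0.71 [369.92 210.2 ] 395
 board scene 0.69 [296.192 157.6  ] 341
 board scene 0.36 [294.528 229.6  ] 1155
 board scene 0.16 [412.8 225. ] 7773
wrist 0.92 [433.984 199.4  ] 4522
wrist 0.82 [318.592 175.   ] 4392
 board wrist 0.83 [227.072  16.6  ] 2764
```

View pics/c5.png

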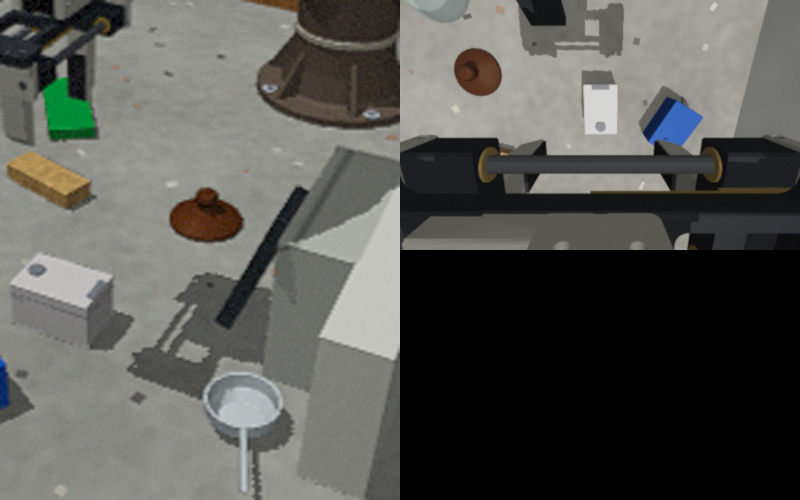

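Scene: the slate leans on the casing, top at (305,190) and foot at (222,322) of the crop. Wrist: the white box is at (600,108) of the crop. I measure the foot and the box precisely.

Run:
```python
from tilt import *
import h
s=arm.observe();h._c["wrist"]=arm.calibration("wrist");h.cal=lambda n:h._c.setdefault(n,None) or arm.calibration(n)
for c in("scene","side"): h._c[c]=arm.calibration(c)
h.cal=lambda n:h._c[n]
def get(cam,n,uv):
    arm.get_image(cam)
    r=min(arm.regions_of(cam,n),key=lambda r:np.hypot(*(np.array(r["point"])*[640,400]-uv)));return r["region"].astype(np.float32)
mb={"wrist":get("wrist","board_mid",(227,17)),"scene":get("scene","board_mid",(370,210))}
mx={"wrist":get("wrist","box_mid",(318,175)),"scene":get("scene","box_mid",(294,229))}
for k in("wrist","scene"): print("box",k,fit(box((.06,.09,.055),0),{k:mx[k]},[.66,-.054,.12],[.01,.01,.1]))
F=np.array([.5348,.1550]);n=np.array([.0762,-.9971]);t=np.array([.9971,.0762])
def lean(cam,p): # s along wall, dist of foot back edge from face, theta, yaw
    th=p[2];q=F+t*p[0]+n*p[1]
    # foot back edge at q,z=0 ; centre = edge +80u -9nb
    c=np.r_[q+n*(-.08*np.sin(th)+.009*np.cos(th)),.08*np.cos(th)+.009*np.sin(th)]
    return tilted(cam,[th,0,0],c,.078+p[3])
for k in(["wrist"],["scene"],["wrist","scene"]): 
    r=fit(lean,{q:mb[q] for q in k},[.018,.055,.35,0],[.005,.01,.05,.05]);print("board",k,r,np.degrees(r[0][2]))
np.savez("m2.npz",b=mb["scene"],bw=mb["wrist"])
print(s["position"],R.from_rotvec(s["ee_rot"]).as_matrix()[:2,:2].round(3))
ys,xs=np.nonzero(mb["wrist"]>0);print(xs.min(),xs.max(),ys.max())
i=ys>=ys.max()-3;print(xs[i].min(),xs[i].max())
```

```text
box wrist (array([ 0.66102704, -0.0548027 ,  0.07832525]), np.float64(0.0255507230758667))
box scene (array([ 0.66232639, -0.05162731,  0.08539352]), np.float64(0.05461001396179199))
board ['wrist'] (array([0.01514138, 0.05684389, 0.39305123, 0.00195456]), np.float64(0.023981571197509766)) 22.52017633578737
board ['scene'] (array([0.01581677, 0.05348546, 0.32024492, 0.02646049]), np.float64(0.16874772310256958)) 18.348682164863092
board ['wrist', 'scene'] (array([0.01539389, 0.05509776, 0.33779292, 0.0198423 ]), np.float64(0.2229936122894287)) 19.354108796040453
[ 0.66061326 -0.05177044  0.23797837] [[-0.081  0.997]
 [ 0.997  0.081]]
184 266 45
210 265
```

Slate is at about 20° with its foot 55 mm from the casing. The box is at (0.661,-0.054) and already square to the wall. I grasp the box.

move_arm(
  motion=[
    {"tx": -0.003,"ty": 0,"tz": 0.04,"twist": 0},
    {"tx": 0,"ty": 0,"tz": 0.045,"twist": 0},
    {"tx": 0,"ty": 0,"tz": 0.04,"twist": 0},
    {"tx": 0,"ty": 0,"tz": 0.035,"twist": 0},
    {"tx": 0,"ty": 0,"tz": 0.025,"twist": 0},
    {"tx": 0,"ty": 0,"tz": 0.02,"twist": 0},
    {"tx": 0,"ty": 0,"tz": 0.015,"twist": 0},
    {"tx": 0,"ty": 0,"tz": 0,"twist": 0},
  ],
)

```text
clock: 17.65
position: [0.6598, -0.0562, 0.0158]
ee_rot: [-2.129, -2.307, 0.003]
force: [0.6, -0.0, 0.3]
width: 1.003
gripper_force: 0.0
```

move_arm(
  motion=[
    {"tx": 0,"ty": 0,"tz": 0,"twist": 0},
    {"tx": 0,"ty": 0,"tz": 0,"twist": 0},
    {"tx": 0,"ty": 0,"tz": 0,"twist": 0},
    {"tx": 0,"ty": 0,"tz": 0,"twist": 0},
    {"tx": 0,"ty": 0,"tz": 0,"twist": 0},
    {"tx": 0,"ty": 0,"tz": 0,"twist": 0},
    {"tx": 0,"ty": 0,"tz": 0,"twist": 0},
  ],
  gripper=1,
  squeeze=12,
)

```text
clock: 18.35
position: [0.6616, -0.0563, 0.0184]
ee_rot: [2.131, 2.308, 0.001]
force: [-0.9, 1.2, 6.1]
width: 0.655
gripper_force: 12.0
```

move_arm(
  motion=[
    {"tx": 0,"ty": -0.012,"tz": 0,"twist": 0},
    {"tx": 0,"ty": -0.02,"tz": 0,"twist": 0},
    {"tx": 0,"ty": -0.02,"tz": 0,"twist": 0},
    {"tx": 0,"ty": -0.02,"tz": 0,"twist": 0},
    {"tx": 0,"ty": -0.015,"tz": 0,"twist": 0},
    {"tx": 0,"ty": -0.007,"tz": 0,"twist": 0},
    {"tx": 0.01,"ty": 0,"tz": 0,"twist": 0},
    {"tx": 0.02,"ty": 0,"tz": 0,"twist": 0},
    {"tx": 0.02,"ty": 0,"tz": 0,"twist": 0},
    {"tx": 0.02,"ty": 0,"tz": 0,"twist": 0},
    {"tx": 0.01,"ty": 0,"tz": 0,"twist": 0},
    {"tx": 0,"ty": 0,"tz": 0,"twist": 0},
  ],
)

```text
clock: 19.55
position: [0.5621, 0.0175, 0.0183]
ee_rot: [2.129, 2.309, 0.002]
force: [0.4, 2.6, 8.0]
width: 0.655
gripper_force: 12.0
```

Run:
```python
from h import *
s=arm.observe();F=np.array([.5348,.1550]);d=np.array(s["position"])[:2]-F
print(s["position"],s["force"],s["width"],s["gripper_force"],"s",d@[.9971,.0762],"d",d@[.0762,-.9971])
a=save("scene","s6")
```

```text
[0.562094   0.01745619 0.0182519 ] [0.38065913 2.59807872 7.9922148 ] 0.6553881268920343 12.00127512216568 s 0.01673400935430804 d 0.1392247337467526
```

move_arm(
  motion=[
    {"tx": 0,"ty": 0,"tz": -0.002,"twist": 0},
    {"tx": 0.006,"ty": 0,"tz": 0,"twist": 0},
    {"tx": 0.005,"ty": 0,"tz": 0,"twist": 0},
    {"tx": 0.003,"ty": 0,"tz": 0,"twist": 0},
    {"tx": 0,"ty": 0,"tz": 0,"twist": 0},
    {"tx": 0,"ty": 0,"tz": 0,"twist": 0},
  ],
)

```text
clock: 20.2
position: [0.5598, 0.0299, 0.0196]
ee_rot: [-2.131, -2.308, 0.0]
force: [-0.2, 0.0, -2.7]
width: 0.653
gripper_force: 12.0
```

move_arm(
  motion=[
    {"tx": 0.001,"ty": 0,"tz": 0,"twist": 0},
    {"tx": 0.001,"ty": 0,"tz": 0,"twist": 0},
    {"tx": 0,"ty": 0,"tz": 0,"twist": 0},
  ],
)

```text
clock: 20.5
position: [0.5597, 0.0319, 0.0197]
ee_rot: [-2.131, -2.308, -0.0]
force: [0.5, -0.3, -3.8]
width: 0.654
gripper_force: 12.0
```

move_arm(
  motion=[
    {"tx": 0.001,"ty": 0,"tz": 0,"twist": 0},
    {"tx": 0.001,"ty": 0,"tz": 0,"twist": 0},
    {"tx": 0,"ty": 0,"tz": 0,"twist": 0},
  ],
)

```text
clock: 20.8
position: [0.5596, 0.0341, 0.0197]
ee_rot: [-2.131, -2.308, -0.0]
force: [-1.1, 1.5, -2.6]
width: 0.647
gripper_force: 12.0
```

move_arm(
  motion=[
    {"tx": 0,"ty": 0,"tz": 0.0012,"twist": 0},
    {"tx": 0.001,"ty": 0,"tz": 0,"twist": 0},
    {"tx": 0,"ty": 0,"tz": 0,"twist": 0},
  ],
)

```text
clock: 21.1
position: [0.5595, 0.035, 0.0185]
ee_rot: [-2.131, -2.308, -0.0]
force: [0.7, 0.2, -2.0]
width: 0.658
gripper_force: 12.0
```

move_arm(
  motion=[
    {"tx": 0.001,"ty": 0,"tz": 0,"twist": 0},
    {"tx": 0.001,"ty": 0,"tz": 0,"twist": 0},
    {"tx": 0,"ty": 0,"tz": 0,"twist": 0},
  ],
)

```text
clock: 21.4
position: [0.5593, 0.0371, 0.0185]
ee_rot: [-2.131, -2.308, -0.0]
force: [0.1, 1.1, -2.4]
width: 0.653
gripper_force: 12.0
```

move_arm(
  motion=[
    {"tx": 0.001,"ty": 0,"tz": 0,"twist": 0},
    {"tx": 0.001,"ty": 0,"tz": 0,"twist": 0},
    {"tx": 0,"ty": 0,"tz": 0,"twist": 0},
  ],
)

```text
clock: 21.7
position: [0.5593, 0.0379, 0.0186]
ee_rot: [2.131, 2.307, -0.001]
force: [-0.4, -4.6, -2.4]
width: 0.655
gripper_force: 12.0
```

Contact with the slate's foot is felt (4.6 N). I settle the box and release.

move_arm(
  motion=[
    {"tx": 0,"ty": 0,"tz": 0.001,"twist": 0},
    {"tx": 0,"ty": 0,"tz": 0,"twist": 0},
    {"tx": 0,"ty": 0,"tz": 0,"twist": 0},
  ],
)

```text
clock: 22.0
position: [0.5593, 0.0379, 0.0182]
ee_rot: [2.132, 2.307, 0.0]
force: [-2.5, -4.7, 5.7]
width: 0.653
gripper_force: 12.0
```

move_arm(
  motion=[
    {"tx": 0,"ty": 0,"tz": 0,"twist": 0},
    {"tx": 0,"ty": 0,"tz": 0,"twist": 0},
    {"tx": 0,"ty": 0,"tz": 0,"twist": 0},
    {"tx": 0,"ty": 0,"tz": 0,"twist": 0},
    {"tx": 0,"ty": 0,"tz": 0,"twist": 0},
  ],
  gripper=-1,
)

```text
clock: 22.5
position: [0.5592, 0.0391, 0.0175]
ee_rot: [-2.131, -2.308, -0.0]
force: [-0.3, -0.3, 0.4]
width: 0.991
gripper_force: 0.0
```

move_arm(
  motion=[
    {"tx": 0,"ty": 0,"tz": -0.01,"twist": 0},
    {"tx": 0,"ty": 0,"tz": -0.03,"twist": 0},
    {"tx": 0,"ty": 0,"tz": -0.04,"twist": 0},
    {"tx": 0,"ty": 0,"tz": -0.05,"twist": 0},
    {"tx": 0,"ty": 0,"tz": -0.05,"twist": 0},
    {"tx": -0.04,"ty": 0,"tz": -0.02,"twist": 0},
    {"tx": -0.04,"ty": 0,"tz": 0,"twist": 0},
    {"tx": -0.04,"ty": 0,"tz": 0,"twist": 0},
    {"tx": 0,"ty": 0,"tz": 0,"twist": 0},
  ],
)

```text
clock: 23.4
position: [0.5681, -0.088, 0.2193]
ee_rot: [2.139, 2.296, -0.001]
force: [0.7, -0.5, 0.3]
width: 1.001
gripper_force: 0.0
```

Run:
```python
from tilt import *
import h
for c in("scene","side","wrist"): h._c[c]=arm.calibration(c)
h.cal=lambda n:h._c[n]
F=np.array([.5348,.1550]);n=np.array([.0762,-.9971]);t=np.array([.9971,.0762])
def lean(cam,p):
    th=p[2];q=F+t*p[0]+n*p[1]
    c=np.r_[q+n*(-.08*np.sin(th)+.009*np.cos(th)),.08*np.cos(th)+.009*np.sin(th)]
    return tilted(cam,[th,0,0],c,.078)
out=[]
for cam in("scene","wrist"):
    im=np.ascontiguousarray(arm.get_image(cam)[...,::-1])
    bx=box((.06,.09,.055),0)
    e=proj(cam,[[.5576,.040,.03]])[0]
    rs=[r for r in arm.regions_of(cam,"box_mid") if np.hypot(*(np.array(r["point"])*[640,400]-e))<40]
    if rs:
        p,f=fit(bx,{cam:rs[0]["region"].astype(np.float32)},[.558,.04,.08],[.008,.008,.05]);d=p[:2]-F;print(cam,"box",p,f,"s",d@t,"d",d@n)
    for M,col in((bx(cam,[.5576,.040,.078]),(255,0,255)),(lean(cam,[.0155,.0545,.349]),(0,255,0))):
        k,_=cv2.findContours((M>.5).astype(np.uint8),0,cv2.CHAIN_APPROX_NONE);cv2.drawContours(im,k,-1,col,1)
    out.append(cv2.resize(im[120:280,270:430],(400,400),interpolation=cv2.INTER_CUBIC) if cam=="scene" else cv2.resize(im[:200,120:520],(400,200)))
o=np.zeros((400,800,3),np.uint8);o[:,:400]=out[0];o[:200,400:]=out[1];cv2.imwrite("pics/c7.png",o)
print(arm.observe()["position"])
```

```text
scene box [0.55925187 0.04128811 0.11230948] 0.07338249683380127 s 0.0157161107803688 d 0.11524535622770918
wrist box [0.55904222 0.03119608 0.07150817] 0.017225980758666992 s 0.01473805788214821 d 0.12529214310569603
[ 0.56866369 -0.07969098  0.21764367]
```

View pics/c7.png

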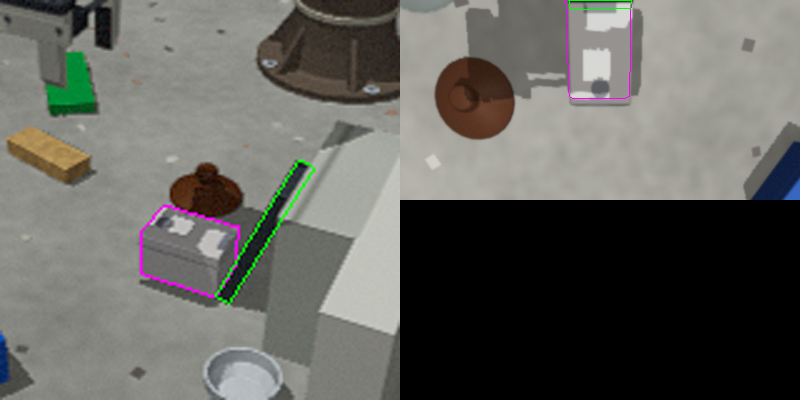

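The scene view shows the box outline flush against the slate's foot, the slate on the 20° outline and the arm clear of everything. I hand it in.

```bash
python3 -c "
from cell import arm
print(arm.sign_off())"
```

```text
the job is handed in; nothing more can be done
None
```

The slate leans on the casing at about 20° by the camera fits, with the white box touching its foot from the front; the job was handed in at about 23.5 s, and sign-off returned no verdict.

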